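# Seat two tubes in their V-rests and hold the thick one down for gauging

## Task

Pair the two steel tubes with the V-rests they fit for a straightness check: first lay the slim tube centred in the small plain V-block and let go of it, then seat the thick tube centred in the large spring-loaded V-saddle, resting on both flanks, and press it down so that the saddle sinks well past half of its travel. The job finishes while the robot is still holding the thick tube pressed down there (gripped or pushed from above), bearing on both flanks, with the slim tube left in its block and the other things on the bench not disturbed.

Things in the scene. Friction and masses are not known exactly. Their poses are not given: they have to be found in the camera images.
- thick_tube: the thick steel tube: 32 mm outside diameter, 120 mm long, about 0.18 kg, plain and the same at both ends, lying on the bench. Origin at its middle, on its axis; its own x runs along its length (it may be rolled about that axis)
- slim_tube: the slim steel tube: 20 mm outside diameter, 120 mm long, about 0.11 kg, otherwise as the thick one. Origin at its middle, on its axis; its own x runs along its length
- plain_seat (a point): the point where the slim tube's middle must come in the small plain V-block, 34 mm above the bench; x runs along the vee, z up. The 90-degree vee is 22 mm wide and 11 mm deep, too small for the thick tube; its bottom lies 14 mm under this point
- plain_block: the plain V-block, fixed to the bench: a flat 110 x 56 x 6 mm steel foot carrying two V cheeks, each 24 mm long along the vee and 33 mm wide, centred 40 mm either side of the middle, with a clear 56 mm gap between them for the fingers. Origin at the centre of its underside, x along the vee
- plain_left: the two flanks of the plain V-block on its own +y side (same origin and axes as plain_block)
- plain_right: the two flanks on its own -y side (same origin and axes as plain_block)
- saddle_seat (a point): the point where the thick tube's middle must come in the large sprung V-saddle; 57 mm above the bench while the saddle is up, it sinks with it; x runs along the vee, z up. The 90-degree vee is 40 mm wide and 20 mm deep; its bottom lies 23 mm under this point
- saddle (a joint): how far the saddle is pushed down, m: 0 up, 0.010 at its stop. Its spring needs 3 N (tube's weight included) to start and 0.9 N more for each mm, so 7.5 N halfway and 12 N at the stop; the thick tube's weight alone does not sink it
- saddle_left: the flanks of the sprung saddle on its own +y side. The saddle (on a grey foot 120 x 76 mm fixed to the bench) has two V cheeks, each 24 mm along the vee, 51 mm wide, centred 40 mm either side of the middle; between them a clear 56 mm gap for the fingers, 30 mm deep under saddle_seat. Origin 37 mm below saddle_seat, same axes
- saddle_right: the two flanks on its own -y side (same origin and axes as saddle_left). A tube gripped tightly and a little to one side lifts off one flank; left loose it settles on both, and a sideways push while it is held down unloads one of them
- hex_nut: bystander, not to be disturbed: plain steel hexagon nut, 40 mm across flats, 18 mm high, lying flat; origin at the centre of its underside
- flange_ring: bystander, not to be disturbed: plain steel ring, 56 mm outside, 28 mm bore, 14 mm high, lying flat; origin at the centre of its underside
- elbow: bystander, not to be disturbed: brass pipe elbow standing on its hexagon foot, 40 mm high; origin at the centre of its underside; its side branch reaches 36 mm along its x
- spanner: bystander, not to be disturbed: steel spanner, 190 mm long, lying flat along its own x
- hex_plug: bystander, not to be disturbed: steel plug standing on its hexagon head, 36 mm high, 34 mm across flats; origin at the centre of its underside
- grease_tin: bystander, not to be disturbed: round aluminium tin, 64 mm across, 55 mm high; origin at the centre of its underside
- bush: bystander, not to be disturbed: small brass flanged bush, 40 mm across, 30 mm high; origin at the centre of its underside
Things that resemble listed ones, but are neither listed nor needed, are in the scene too. Leave any pink or turquoise look-alike of the thick_tube alone.

How it is judged:
By the outcome, as a careful person would: the job done as asked, in the order asked, and still so for the second after the job is handed in, while the arm keeps its last pose, push and grip.
It also fails if it takes over 67 s, if anything falls off the work surface, if the arm or the gripper's body presses on something with over 40 N, if the wrist force passes 120 N, or if a joint passes its speed limit or range.

## Robot

A 7-joint arm with a two-finger parallel gripper is mounted at the origin on the work surface. World frame = base frame: x ahead of the robot, y to its left, z up, the work surface at z = 0. Lengths are in mm, angles in rad, forces in N, time in s.
With the tool pointing down it reaches from about 425 to 875 mm from the base axis. Payload 8.4 kg.
Tool frame: the origin (TCP) lies midway between the tips of the shut fingers; the grasp point (between the pads) lies 19 mm behind it; x points along the fingers, y is the direction in which the jaws open and shut, and the axes are right-handed (so a half turn about x gives the same grasp; the last joint's range is limited). The gripper opens to 87 mm and grips with 3 to 60 N. Pads are 19 mm wide; open, the fingers measure 117 mm over their backs; the gripper's body (75 mm by 190 mm) begins 51 mm behind the grasp point.
Start: joints at [1.194, 0.333, 0.04, 1.465, -0.013, 1.343, -0.059], TCP at [178.234, -625.057, 222.546] pointing down, gripper open.
Joint ranges: [-2.58, 2.58], [-0.38, 2.09], [-1.3, 1.39], [0.25, 2.4], [-1.5, 4.64], [0.08, 2.09], [-2.65, 2.65]. Speed limits (rad/s): [2.22, 2.22, 2.79, 2.79, 3.14, 3.14, 3.14].

## Interface

Orientations are given as a 3x3 rotation matrix whose columns are the frame's x, y, z axes.
In Python, from rig import bot gives the robot as it stands. The module is installed in compiled form; this text tells all that it offers.
- The arm moves only by the shell command python3 -m inch 'ROWS' [FORCE]. ROWS is JSON, a list of rows, each a list of 3 entries, a list of its own where there are three numbers: the shift along the tool's x, y, z in cm, then the turn about the tool's x in degrees, then the opening, from 0 (shut) to 1 (fully open). A call has 1 to 8 rows; each row shifts and turns the pose as measured when the row begins, along the tool's axes as they then stand; what a row does not reach is not made up. A row lasts 1/10 s, in which the tool goes at most 50 mm and 8.59 degrees, less where a joint would pass 70% of its speed; a pose out of reach is approached as far as the arm can. A call is refused whole if a number of a shift passes 5 or a number of a turn 8.59, either way. A call with a gripper value outside its range is refused whole. The fingers move at their own pace and stop on an object; FORCE is the grip in N (left out, the last holds). Time passes only in rows, so rows that do not move let the fingers close. It gives the time, the measured TCP pose, the force and the opening at its end, in the units of the state.
- bot.observe(): the state, without advancing time (a new reading comes with each control period).
- bot.camera(name): name is "scene" or "top" or "wrist"; returns a dict with "image" (400x640x3 uint8, blue, green, red), "depth" (400x640 float32, mm along the optical axis (not along the pixel's ray), 0 where there is no reading), "fx", "fy", "cx", "cy" (pixels), "dist" ([k1, k2, p1, p2, k3] as OpenCV has them; the pictures are not rectified), "eye" and "rotation" of the camera in the world; the wrist camera has in their place "tool_from_camera" (4x4, takes a point from camera to tool coordinates, whose origin is the TCP and whose axes are the tool frame's). Camera axes: x right, y up, looking along -z (the intrinsics and any distortion apply to the point x, -y, -z); pixel columns grow to the right and rows downward; lengths in mm; the calibration is good to about 2 mm. A picture is of the moment at which its call begins: read the wrist's pose just before it.
- bot.hand_in(): hands the job in, once; it reports no verdict.
Trained networks look in the newest picture that a camera, given by its name, has taken for a name from the list of things; names that differ only in an ending like _2 or _b are one class to them, and where a whole thing is asked for, a point or a joint stands for the part that bears it (a point fixed in the world has none). Each returns a list of dicts, best first, with "score" (0 to 1); they miss things now and then, are a little off and sometimes report something else, mostly with a low value. They report only what shows in the picture. A call takes as long as a camera call. They do not tell look-alikes from the thing itself.
- bot.find_in(camera, query): "position" ([column, row] in pixels, amid what is visible of it).
- bot.spot_point(camera, query): "position" ([column, row] in pixels: a listed point, or the origin of a listed thing).
The state is a dict: "clock": time; "joints": joint angles; "qd": joint speeds; "joint_efforts": joint torques, N m; "tool_pos": TCP position; "tool_rot": TCP orientation; "wrist_force": force on the tool from outside, world axes, zero at the start; "torque": the same for the moment, N m; "opening": finger opening in mm.
Only numpy, scipy, OpenCV 4.12 (cv2) and the standard library are available. Lean on these libraries where they do the work, as an engineer would, in place of code of your own. Each camera call takes 0.05 s, during which the arm holds its last target.

## Working session

There is one attempt and no reset: what is moved stays moved. The work goes in short steps, Python scripts to look and compute and a shell command to move; the robot and the scene stay as the last step left them, time stands still between calls to the robot, and variables do not carry over. Pictures are saved under pics/ and viewed, and the job is handed in when it is done.

```bash
mkdir -p pics; ls; python3 - <<'E'
from rig import bot
import cv2,numpy as np
s=bot.observe(); print(s)
for n in ["scene","top","wrist"]:
    c=bot.camera(n); cv2.imwrite(f"pics/{n}0.png",c["image"])
    print(n,{k:(np.round(v,4).tolist() if not isinstance(v,(int,float)) else v) for k,v in c.items() if k not in("image","depth")})
    for q in ["thick_tube","slim_tube","plain_seat","plain_block","saddle_seat","saddle_left","hex_nut","elbow"]:
        try: print(n,q,[(np.round(d["position"]).tolist(),round(d["score"],2)) for d in bot.spot_point(n,q)][:4])
        except Exception as e: print(q,e)
E
```

```text
pics
{'clock': 0.0, 'joints': array([ 1.19379642,  0.33392073,  0.03989482,  1.46623602, -0.0133815 ,
        1.34329503, -0.05852943]), 'qd': array([-0.00024591,  0.00036583, -0.0018217 , -0.00180243, -0.00091644,
       -0.00053372,  0.00041615]), 'joint_efforts': array([ 1.02553076e-03, -6.56368446e+01,  1.33582346e+00, -4.03793836e+01,
       -5.97853982e-02,  4.49485041e-02,  1.71523943e-04]), 'tool_pos': array([ 178.0863806 , -624.65904632,  221.67047006]), 'tool_rot': array([[-5.63857514e-04,  2.74180621e-01, -9.61678049e-01],
       [ 1.49019810e-03, -9.61676903e-01, -2.74181168e-01],
       [-9.99998731e-01, -1.58768992e-03,  1.33665307e-04]]), 'wrist_force': array([-0.54992692,  0.39127554,  0.40433645]), 'torque': array([-0.06770296,  0.05752875,  0.03603498]), 'opening': 87.18882944126082}
scene {'fx': 469.9304884795053, 'fy': 469.9304884795053, 'cx': 314.0147784973026, 'cy': 201.72898204009175, 'dist': [0.0027, 0.0, 0.0, 0.0, 0.0], 'eye': [1269.8548, -447.9786, 1011.8238], 'rotation': [[0.4965, -0.6661, 0.5566], [0.868, 0.3867, -0.3114], [-0.0078, 0.6377, 0.7702]]}
scene
[... 865 characters left out ...]
, ([366.0, 159.0], 0.31)]
top plain_block [([182.0, 192.0], 0.97)]
top saddle_seat [([262.0, 229.0], 0.72)]
top saddle_left [([176.0, 188.0], 0.71), ([265.0, 229.0], 0.44)]
top hex_nut [([375.0, 275.0], 0.74)]
top elbow [([307.0, 168.0], 0.5)]
wrist {'fx': 334.51215439921066, 'fy': 334.51215439921066, 'cx': 320.3775346152217, 'cy': 202.2099687311047, 'dist': [-0.0403, 0.0, 0.0, 0.0, 0.0], 'tool_from_camera': [[-0.0004, 0.3048, -0.9524, -161.4586], [1.0, -0.0006, -0.0006, 0.1615], [-0.0008, -0.9524, -0.3048, -84.9883], [0.0, 0.0, 0.0, 1.0]]}
wrist thick_tube []
wrist slim_tube []
wrist plain_seat []
wrist plain_block []
wrist saddle_seat []
wrist saddle_left []
wrist hex_nut []
wrist elbow []
```

View pics/scene0.png

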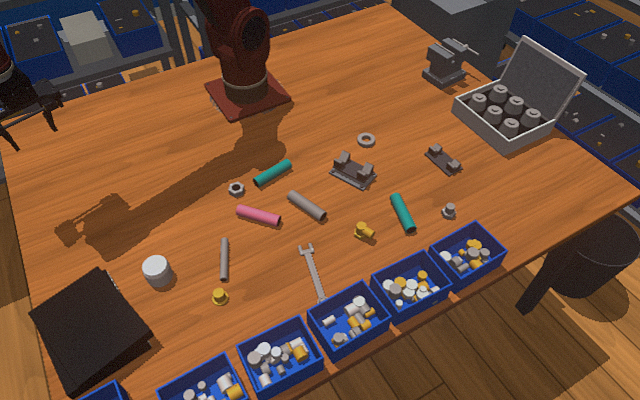

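View pics/top0.png

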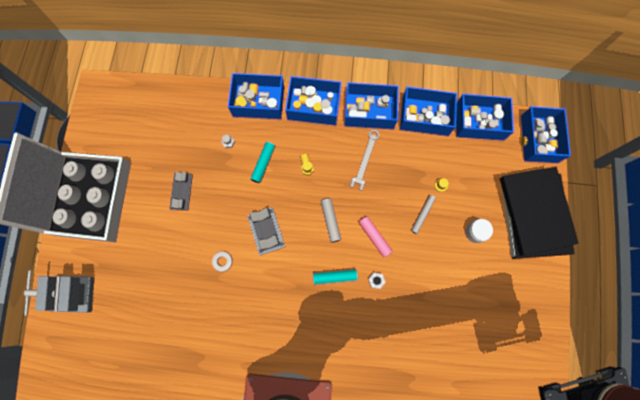

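View pics/wrist0.png

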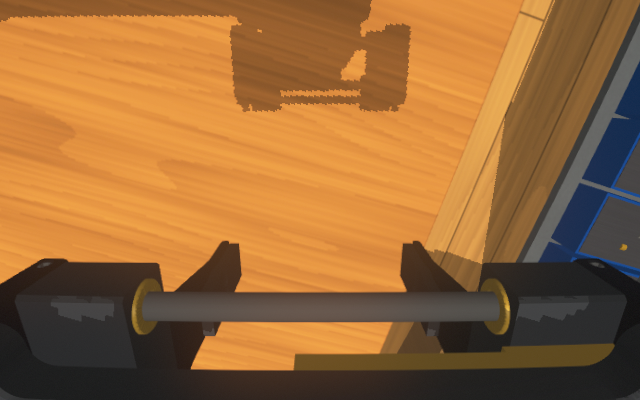

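The top view shows the slim tube at (424,214), the grey thick tube at (331,220), the plain block at (180,190) and the saddle at (265,230). The pink tube at (376,236) and the turquoise ones at (263,162) and (335,276) are look-alikes. Next I'll measure these from the point clouds.

```bash
cat > h.py <<'E'
from rig import bot
import cv2,numpy as np
np.set_printoptions(suppress=True,precision=2)
def pose(c,s=None):
    if "eye" in c: return np.array(c["rotation"]),np.array(c["eye"])
    T=np.array(c["tool_from_camera"]); R=np.array(s["tool_rot"]);
    return R@T[:3,:3], R@T[:3,3]+np.array(s["tool_pos"])
def K(c): return np.array([[c["fx"],0,c["cx"]],[0,c["fy"],c["cy"]],[0,0,1.]])
def cloud(c,s=None):
    R,e=pose(c,s); h,w=c["depth"].shape
    u,v=np.meshgrid(np.arange(w),np.arange(h))
    n=cv2.undistortPoints(np.stack([u,v],-1).reshape(-1,1,2).astype(float),K(c),np.array(c["dist"],float)).reshape(h,w,2)
    d=c["depth"]
    P=np.stack([n[...,0]*d,-n[...,1]*d,-d],-1)@R.T+e
    P[d==0]=np.nan
    return P
def at(c,px,z,s=None):
    R,e=pose(c,s)
    n=cv2.undistortPoints(np.array(px,float).reshape(-1,1,2),K(c),np.array(c["dist"],float)).reshape(-1,2)
    r=np.c_[n[:,0],-n[:,1],-np.ones(len(n))]@R.T
    return e+r*((z-e[2])/r[:,2])[:,None]
def comp(P,center,rad,zmin,zmax):
    m=(P[...,2]>zmin)&(P[...,2]<zmax)&(np.hypot(P[...,0]-center[0],P[...,1]-center[1])<rad)
    return m
def rect(Q):
    (cx,cy),(w,h),a=cv2.minAreaRect(Q[:,:2].astype(np.float32))
    b=cv2.boxPoints(((cx,cy),(w,h),a)); e1=b[1]-b[0]; e2=b[2]-b[1]
    l=e1 if np.linalg.norm(e1)>np.linalg.norm(e2) else e2
    ang=np.degrees(np.arctan2(l[1],l[0])); ang=(ang+90)%180-90
    return np.array([cx,cy]),sorted([w,h]),ang
E
python3 - <<'E'
from h import *
for n,px in [("top",dict(slim=(424,214),thick=(331,220),plain=(180,190),saddle=(265,230))),("scene",dict(slim=(224,259),thick=(306,205),plain=(443,159),saddle=(352,170)))]:
    c=bot.camera(n); P=cloud(c)
    t=P[200:300,260:300] if n=="top" else P[180:230,225:330]
    print(n,"table z",np.nanmedian(P[...,2][np.abs(P[...,2])<15]))
    for k,p in px.items():
        z={"slim":10,"thick":16,"plain":20,"saddle":35}[k]
        g=at(c,p,z)[0]
        m=comp(P,g,85 if k!="slim" else 75,5,90).astype(np.uint8)
        l=cv2.connectedComponents(m)[1]; lab=l[p[1]-3:p[1]+4,p[0]-3:p[0]+4]; lab=lab[lab>0]
        Q=P[l==np.bincount(lab).argmax()] if len(lab) else P[m>0]
        print(k,g,len(Q),*rect(Q),"z",np.percentile(Q[:,2],[5,50,95,99]))
E
```

```text
top table z 0.15935186430363046
slim [ 594.85 -336.62   10.  ] 302 [ 593.08 -335.38] [24.539844512939453, 121.65239715576172] -23.80828 z [11.14 18.02 21.92 23.4 ]
thick [552.01 -73.62  16.  ] 490 [552.35 -71.49] [33.23822784423828, 124.05054473876953] 19.401314 z [19.33 28.74 33.93 35.69]
plain [597.87 366.43  20.  ] 553 [600.31 369.97] [57.38540267944336, 117.08811950683594] 3.2978134 z [ 5.31  8.77 30.15 32.82]
saddle [503.72 105.04  35.  ] 1115 [505.96 106.63] [77.55577850341797, 120.00635528564453] 23.824692 z [ 6.33 26.32 51.99 55.09]
scene table z 1.342500662429984
slim [ 594.63 -331.97   10.  ] 363 [ 588.3  -329.87] [22.950267791748047, 134.2488250732422] -23.481781 z [10.6  18.5  22.55 23.67]
thick [549.33 -70.12  16.  ] 499 [550.24 -64.48] [44.95871353149414, 121.592041015625] 19.82013 z [14.31 28.92 34.15 35.6 ]
plain [602.2  363.84  20.  ] 541 [598.43 373.37] [72.59278869628906, 110.2495346069336] 0.7313156 z [ 5.44 10.04 30.37 32.27]
saddle [516.33  99.17  35.  ] 1001 [506.23 111.7 ] [83.97312927246094, 124.30890655517578] 25.09977 z [ 6.9  27.12 52.21 54.97]
```

```bash
cat > plan.py <<'E'
from h import *
import sys
# usage: x y z yang(deg world angle of tool y) n
def plan(x,y,z,ya,n):
    s=bot.observe(); p=np.array(s["tool_pos"]); R=np.array(s["tool_rot"])
    a0=np.degrees(np.arctan2(R[1,1],R[0,1])); da=(ya-a0+180)%360-180
    t=-da/n
    D=(np.array([x,y,z])-p)/n
    print("now",p,"yang",a0,"t",s["clock"])
    out=[]
    for i in range(n):
        th=np.radians(a0+da*i/n); yv=np.array([np.cos(th),np.sin(th),0]); xv=np.array([0,0,-1.]); zv=np.cross(xv,yv)
        out.append([[round(float(D@v)/10,2) for v in (xv,yv,zv)],round(t,2)])
    print(out)
a=[float(v) for v in sys.argv[1:]]; plan(*a[:4],int(a[4]))
E
python3 plan.py 593 -335 160 -113.8 12
```

```text
now [ 178.21 -625.07  222.57] yang -74.0869791849441 t 1.45
[[[0.52, -1.38, -3.99], np.float64(3.31)], [[0.52, -1.6, -3.9], np.float64(3.31)], [[0.52, -1.83, -3.8], np.float64(3.31)], [[0.52, -2.04, -3.69], np.float64(3.31)], [[0.52, -2.25, -3.57], np.float64(3.31)], [[0.52, -2.46, -3.43], np.float64(3.31)], [[0.52, -2.65, -3.28], np.float64(3.31)], [[0.52, -2.83, -3.12], np.float64(3.31)], [[0.52, -3.01, -2.95], np.float64(3.31)], [[0.52, -3.18, -2.78], np.float64(3.31)], [[0.52, -3.33, -2.59], np.float64(3.31)], [[0.52, -3.47, -2.39], np.float64(3.31)]]
```

```bash
python3 -m inch '[[[0.5,-1.4,-4],3.3,1],[[0.5,-1.6,-3.9],3.3,1],[[0.5,-1.8,-3.8],3.3,1],[[0.5,-2,-3.7],3.3,1],[[0.5,-2.2,-3.6],3.3,1],[[0.5,-2.5,-3.4],3.3,1],[[0.5,-2.6,-3.3],3.3,1],[[0.5,-2.8,-3.1],3.3,1]]' 20; python3 plan.py 593 -335 160 -113.8 8
```

```text
clock: 2.25
tool_pos: [458.6, -435.6, 181.6]
tool_rot: [[-0.002, -0.214, -0.977], [-0.005, -0.977, 0.214], [-1.0, 0.006, 0.0]]
wrist_force: [-0.0, -0.6, 0.3]
opening: 86.8
now [ 458.58 -435.64  181.6 ] yang -102.35276142926023 t 2.25
[[[0.27, -1.59, -1.37], np.float64(1.43)], [[0.27, -1.62, -1.33], np.float64(1.43)], [[0.27, -1.65, -1.29], np.float64(1.43)], [[0.27, -1.69, -1.25], np.float64(1.43)], [[0.27, -1.72, -1.21], np.float64(1.43)], [[0.27, -1.75, -1.16], np.float64(1.43)], [[0.27, -1.78, -1.12], np.float64(1.43)], [[0.27, -1.8, -1.08], np.float64(1.43)]]
```

```bash
python3 -m inch '[[[0.5,-3.2,-2.7],2.9,1],[[0.5,-3.3,-2.6],2.9,1],[[0.5,-3.4,-2.4],2.9,1],[[0.5,-3.5,-2.2],2.9,1],[[0,0,0],0,1]]'; cat > look.py <<'E'
from h import *
import sys
name=sys.argv[1]; s=bot.observe(); c=bot.camera("wrist")
cv2.imwrite(f"pics/{name}.png",c["image"])
P=cloud(c,s); np.save("w.npy",P)
tp=np.array(s["tool_pos"]); print("tool",tp,"F",s["wrist_force"],"t",s["clock"])
for a in sys.argv[2:]:
    x,y,r,z0,z1=[float(v) for v in a.split(",")]
    m=comp(P,(x,y),r,z0,z1); Q=P[m]
    if len(Q)>20: print(a,len(Q),*rect(Q),"z",np.percentile(Q[:,2],[5,50,95,99]))
    tb=P[comp(P,(x,y),r+30,-15,4)]; print("table",np.nanmedian(tb[:,2]) if len(tb) else None)
E
python3 look.py w1 593,-335,80,8,40
```

```text
clock: 2.75
tool_pos: [602.6, -324.5, 159.2]
tool_rot: [[0.001, -0.408, -0.913], [-0.002, -0.913, 0.408], [-1.0, 0.002, -0.001]]
wrist_force: [-0.4, 1.6, -0.5]
opening: 87.0
tool [ 602.57 -324.51  159.19] F [-0.42  1.61 -0.46] t 2.75
593,-335,80,8,40 2532 [ 594.84 -334.6 ] [19.548303604125977, 120.49286651611328] -23.926537 z [11.51 17.76 19.77 20.34]
table -0.6163386829180126
```

View pics/w1.png

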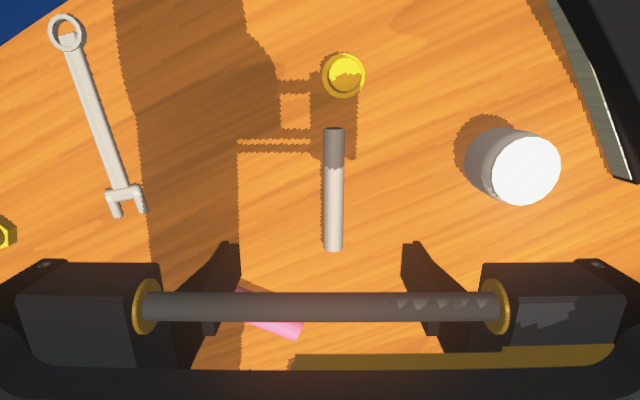

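The wrist view shows the slim tube at (333,190), clear on both jaw sides, with the bush and tin well away. It measures 120.5 x 19.5 mm with a top of about 20 mm, which fits.

```bash
python3 plan.py 594.8 -334.6 4 -113.9 5
```

```text
now [ 600.38 -327.53  159.55] yang -114.17967877535942 t 2.8
[[[3.11, 0.17, 0.04], np.float64(-0.06)], [[3.11, 0.17, 0.04], np.float64(-0.06)], [[3.11, 0.17, 0.04], np.float64(-0.06)], [[3.11, 0.17, 0.04], np.float64(-0.06)], [[3.11, 0.17, 0.04], np.float64(-0.06)]]
```

```bash
python3 -m inch '[[[3,0.2,0],0,1],[[3,0.2,0],0,0.6],[[3,0.2,0],0,0.6],[[3,0,0],0,0.5],[[0,0,0],0,0.5],[[0,0,0],0,0.5]]'; python3 look.py w2 594.8,-334.6,80,8,30;  python3 plan.py 594.8 -334.6 4 -113.9 1
```

```text
clock: 3.4
tool_pos: [594.7, -341.6, 39.4]
tool_rot: [[0.001, -0.413, -0.911], [-0.01, -0.911, 0.413], [-1.0, 0.009, -0.005]]
wrist_force: [0.9, -0.7, 1.3]
opening: 55.0
tool [ 594.69 -341.57   39.43] F [ 0.94 -0.67  1.25] t 3.4
594.8,-334.6,80,8,30 5005 [ 595.06 -334.09] [20.063838958740234, 120.8143539428711] -23.944473 z [11.46 17.79 19.63 20.1 ]
table -0.6640342447822576
now [ 594.38 -341.58   39.3 ] yang -114.40012709756873 t 3.45
[[[3.53, -0.65, 0.25], np.float64(-0.5)]]
```

View pics/w2.png

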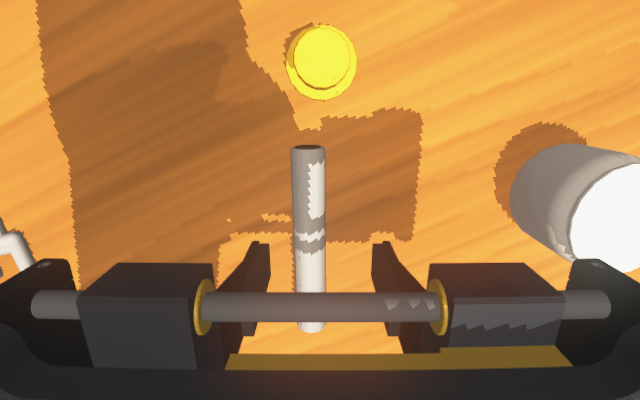

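```bash
python3 -m inch '[[[0,-0.65,0.25],-0.5,0.5],[[1.5,0,0],0,0.5],[[1.8,0,0],0,0.5],[[0,0,0],0,0.5],[[0,0,0],0,0.5]]'; python3 plan.py 594.9 -334.3 4 -113.9 1
```

```text
clock: 3.95
tool_pos: [598.3, -335.8, 10.7]
tool_rot: [[0.009, -0.404, -0.915], [-0.014, -0.915, 0.404], [-1.0, 0.009, -0.014]]
wrist_force: [0.5, -0.1, 0.1]
opening: 43.6
now [ 598.27 -335.83   10.73] yang -113.81726235349942 t 3.95
[[[0.67, -0.0, 0.37], np.float64(0.08)]]
```

```bash
python3 -m inch '[[[0.5,0,0.35],0,0.5],[[0,0,0],0,0.5],[[0,0,0],0,0.5]]'; python3 plan.py 594.9 -334.3 4 -113.9 1
```

```text
clock: 4.25
tool_pos: [595.7, -334.6, 6.9]
tool_rot: [[0.011, -0.404, -0.915], [-0.015, -0.915, 0.403], [-1.0, 0.009, -0.016]]
wrist_force: [0.7, -0.3, -0.1]
opening: 43.4
now [ 595.69 -334.63    6.9 ] yang -113.80374613668386 t 4.25
[[[0.29, 0.0, 0.09], np.float64(0.1)]]
```

```bash
python3 -m inch '[[[0.3,0,0.1],0,0.5],[[0,0,0],0,0],[[0,0,0],0,0],[[0,0,0],0,0],[[0,0,0],0,0],[[0,0,0],0,0]]' 20
```

```text
clock: 4.85
tool_pos: [595.1, -334.6, 4.5]
tool_rot: [[0.012, -0.404, -0.915], [-0.016, -0.915, 0.404], [-1.0, 0.009, -0.017]]
wrist_force: [0.0, -0.3, -0.1]
opening: 19.0
```

```bash
python3 -m inch '[[[-3,0,0],0,0],[[-4,0,0],0,0],[[-4,0,0],0,0],[[-3,0,0],0,0],[[0,0,0],0,0]]'; python3 look.py w3; python3 plan.py 600 250 140 -86.7 14
```

```text
clock: 5.35
tool_pos: [591.8, -331.4, 146.8]
tool_rot: [[0.007, -0.404, -0.915], [-0.013, -0.915, 0.403], [-1.0, 0.009, -0.012]]
wrist_force: [0.2, -0.1, -1.4]
opening: 19.3
tool [ 591.76 -331.42  146.81] F [ 0.17 -0.14 -1.43] t 5.35
now [ 590.93 -331.09  144.56] yang -113.80004024617098 t 5.4
[[[0.03, -3.82, 1.62], np.float64(-1.94)], [[0.03, -3.88, 1.49], np.float64(-1.94)], [[0.03, -3.92, 1.35], np.float64(-1.94)], [[0.03, -3.97, 1.22], np.float64(-1.94)], [[0.03, -4.01, 1.09], np.float64(-1.94)], [[0.03, -4.04, 0.95], np.float64(-1.94)], [[0.03, -4.07, 0.81], np.float64(-1.94)], [[0.03, -4.1, 0.67], np.float64(-1.94)], [[0.03, -4.12, 0.54], np.float64(-1.94)], [[0.03, -4.13, 0.4], np.float64(-1.94)], [[0.03, -4.14, 0.26], np.float64(-1.94)], [[0.03, -4.15, 0.12], np.float64(-1.94)], [[0.03, -4.15, -0.02], np.float64(-1.94)], [[0.03, -4.15, -0.16], np.float64(-1.94)]]
```

View pics/w3.png

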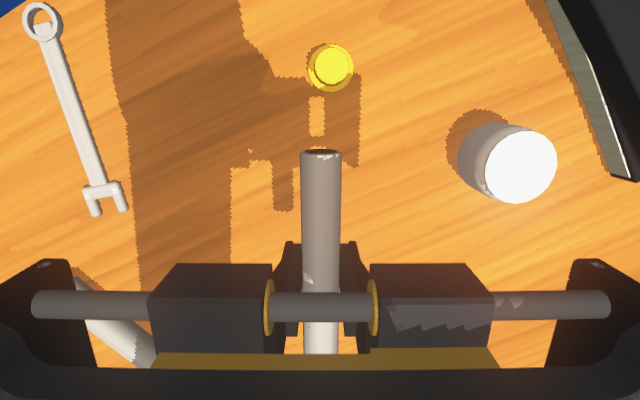

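The slim tube (320,230) is held between the pads. Next I carry it to the plain block.

```bash
python3 -m inch '[[[0,-3.8,1.6],-1.9,0],[[0,-3.9,1.5],-1.9,0],[[0,-3.9,1.4],-1.9,0],[[0,-4,1.2],-1.9,0],[[0,-4,1.1],-1.9,0],[[0,-4,1],-1.9,0],[[0,-4.1,0.8],-1.9,0],[[0,-4.1,0.7],-1.9,0]]';  python3 plan.py 600 270 140 -86.7 8
```

```text
clock: 6.2
tool_pos: [587.7, 4.1, 126.6]
tool_rot: [[-0.012, -0.153, -0.988], [-0.013, -0.988, 0.153], [-1.0, 0.015, 0.01]]
wrist_force: [0.6, 0.3, -1.1]
opening: 19.3
now [587.74   4.13 126.6 ] yang -98.78928782801674 t 6.2
[[[-0.17, -3.31, 0.36], np.float64(-1.51)], [[-0.17, -3.32, 0.27], np.float64(-1.51)], [[-0.17, -3.32, 0.18], np.float64(-1.51)], [[-0.17, -3.33, 0.09], np.float64(-1.51)], [[-0.17, -3.33, 0.01], np.float64(-1.51)], [[-0.17, -3.33, -0.08], np.float64(-1.51)], [[-0.17, -3.32, -0.17], np.float64(-1.51)], [[-0.17, -3.32, -0.26], np.float64(-1.51)]]
```

```bash
python3 -m inch '[[[-0.4,-3.9,0.3],-1.6,0],[[-0.4,-3.9,0.2],-1.6,0],[[-0.3,-3.9,0.1],-1.6,0],[[-0.2,-3.9,0],-1.6,0],[[-0.2,-3.8,0],-1.6,0],[[-0.2,-3,0],-1.6,0],[[0,0,0],0,0],[[0,0,0],0,0]]'; python3 look.py w4 599,368,75,4,38; python3 plan.py 600 369 140 -86.7 4
```

```text
clock: 7.0
tool_pos: [590.3, 244.1, 126.2]
tool_rot: [[-0.032, 0.033, -0.999], [-0.014, -0.999, -0.033], [-0.999, 0.013, 0.033]]
wrist_force: [0.9, -0.8, -1.4]
opening: 19.4
tool [590.3  244.09 126.2 ] F [ 0.93 -0.83 -1.39] t 7.0
599,368,75,4,38 7933 [598.02 369.5 ] [56.55733108520508, 110.58352661132812] 1.8647003 z [ 4.42  5.96 28.66 30.11]
table -0.7206043050547066
now [589.94 244.39 126.16] yang -88.08127556556359 t 7.05
[[[-0.35, -3.11, -0.36], np.float64(-0.35)], [[-0.35, -3.1, -0.37], np.float64(-0.35)], [[-0.35, -3.1, -0.39], np.float64(-0.35)], [[-0.35, -3.1, -0.41], np.float64(-0.35)]]
```

View pics/w4.png

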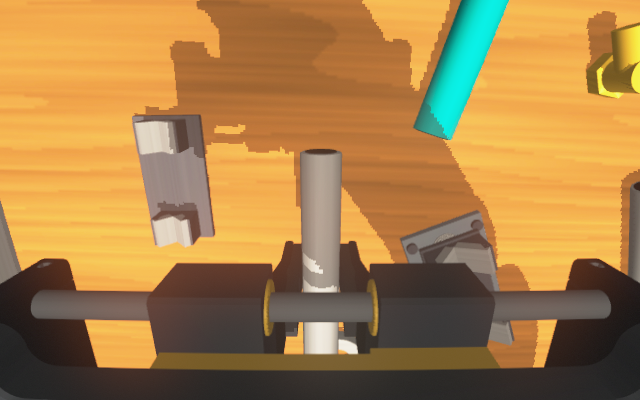

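```bash
python3 - <<'E'
from h import *
P=np.load("w.npy")
for nm,z0,z1 in [("foot",3.5,9),("cheek",15,36)]:
    m=comp(P,(599,368),75,z0,z1); l,st=cv2.connectedComponentsWithStats(m.astype(np.uint8))[1:3]
    for i in range(1,len(st)):
        if st[i,4]>150: print(nm,st[i,4],*rect(P[l==i]),np.percentile(P[l==i][:,2],[50,99]))
    print(nm,*rect(P[m]))
# ridge (top) points along each cheek: lateral profile
a=np.radians(1.9);u=np.array([np.cos(a),np.sin(a)]);v=np.array([-u[1],u[0]])
m=comp(P,(599,368),75,4,38);Q=P[m];d=Q[:,:2]-[598,369.5];X=d@u;Y=d@v
for s in(-1,1):
    k=np.abs(X-s*40)<9
    print(s,[(b,round(float(np.median(Q[k&(np.abs(Y-b)<1)][:,2])),1)) for b in range(-16,17,2) if (k&(np.abs(Y-b)<1)).sum()>5])
E
```

```text
foot 4998 [598.02 369.5 ] [56.55733108520508, 110.58352661132812] 1.8647003 [5.3  7.79]
foot [598.02 369.5 ] [56.55733108520508, 110.58352661132812] 1.8647003
cheek 1527 [637.75 371.38] [23.967147827148438, 34.31303787231445] -88.02875 [25.89 30.76]
cheek 1277 [557.88 367.45] [24.589941024780273, 34.58216857910156] -87.11859 [25.3  30.46]
cheek [597.76 369.39] [34.58597946166992, 104.46430969238281] 2.7730331
-1 [(-16, 20.4), (-14, 27.7), (-12, 29.3), (-10, 28.9), (-8, 27.0), (-6, 25.0), (-4, 23.1), (-2, 21.4), (0, 20.0), (2, 21.1), (4, 22.7), (6, 24.8), (8, 26.8), (10, 29.0), (12, 28.6), (14, 26.8), (16, 26.4)]
1 [(-16, 16.4), (-14, 26.7), (-12, 28.4), (-10, 29.5), (-8, 28.2), (-6, 25.9), (-4, 23.8), (-2, 21.3), (0, 19.9), (2, 20.9), (4, 23.0), (6, 24.5), (8, 26.6), (10, 28.6), (12, 29.6), (14, 27.9), (16, 26.4)]
```

```bash
python3 -m inch '[[[0,-3.1,-0.2],0,0],[[0,-3.1,-0.2],0,0],[[0,-3.1,-0.2],0,0],[[0,-3.1,-0.2],0,0],[[0,0,0],0,0],[[0,0,0],0,0]]'; python3 plan.py 598 369.5 65 -87.8 2
```

```text
clock: 7.65
tool_pos: [596.9, 360.4, 118.7]
tool_rot: [[-0.037, 0.019, -0.999], [-0.021, -1.0, -0.018], [-0.999, 0.02, 0.038]]
wrist_force: [1.0, -1.2, -1.9]
opening: 19.6
now [596.87 360.4  118.67] yang -88.93321530923222 t 7.65
[[[2.68, -0.45, -0.06], np.float64(-0.57)], [[2.68, -0.45, -0.07], np.float64(-0.57)]]
```

```bash
python3 -m inch '[[[1.8,-0.5,-0.3],-0.6,0],[[1.8,-0.5,-0.3],-0.6,0],[[0,0,0],0,0],[[0,0,0],0,0]]'; python3 look.py w5; python3 plan.py 598 369.5 34 -87.8 3
```

```text
clock: 8.05
tool_pos: [602.7, 364.8, 77.0]
tool_rot: [[-0.039, 0.036, -0.999], [-0.025, -0.999, -0.035], [-0.999, 0.023, 0.04]]
wrist_force: [0.1, -0.9, -0.8]
opening: 19.3
tool [602.68 364.81  76.97] F [ 0.1  -0.89 -0.77] t 8.05
now [602.48 364.55  76.7 ] yang -87.92892741959332 t 8.1
[[[1.42, -0.17, 0.14], np.float64(-0.04)], [[1.42, -0.17, 0.14], np.float64(-0.04)], [[1.42, -0.17, 0.14], np.float64(-0.04)]]
```

View pics/w5.png

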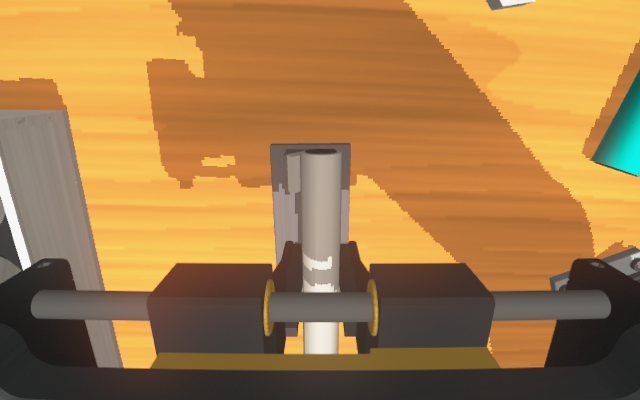

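```bash
python3 -m inch '[[[0,-0.6,0.3],0,0],[[1.4,0,0],0,0],[[1.4,0,0],0,0],[[0,0,0],0,0],[[0,0,0],0,0]]'; python3 plan.py 598 369.5 34 -87.8 1
```

```text
clock: 8.6
tool_pos: [598.1, 370.1, 47.1]
tool_rot: [[-0.038, 0.036, -0.999], [-0.024, -0.999, -0.035], [-0.999, 0.023, 0.039]]
wrist_force: [0.5, 0.5, -0.7]
opening: 19.5
now [598.05 370.12  47.15] yang -87.95171135811563 t 8.6
[[[1.31, 0.06, 0.01], np.float64(-0.15)]]
```

```bash
python3 -m inch '[[[1.2,0.05,-0.05],0,0],[[0,0,0],0,0],[[0,0,0],0,0]]'; python3 plan.py 598 369.5 29 -87.8 1
```

```text
clock: 8.9
tool_pos: [598.3, 369.3, 34.3]
tool_rot: [[-0.038, 0.036, -0.999], [-0.024, -0.999, -0.035], [-0.999, 0.023, 0.039]]
wrist_force: [-0.3, -0.3, -1.1]
opening: 19.0
now [598.33 369.25  34.33] yang -87.96246825127825 t 8.9
[[[0.53, -0.03, 0.03], np.float64(-0.16)]]
```

```bash
python3 -m inch '[[[0.4,-0.05,0],0,0],[[0,0,0],0,0],[[0,0,0],0,0]]'; python3 -m inch '[[[0.2,0,0],0,0],[[0,0,0],0,0]]'
```

```text
clock: 9.2
tool_pos: [598.8, 370.2, 31.0]
tool_rot: [[-0.037, 0.035, -0.999], [-0.023, -0.999, -0.035], [-0.999, 0.022, 0.037]]
wrist_force: [-1.0, -0.2, 0.2]
opening: 19.6
clock: 9.4
tool_pos: [598.7, 370.3, 29.6]
tool_rot: [[-0.036, 0.035, -0.999], [-0.023, -0.999, -0.035], [-0.999, 0.022, 0.037]]
wrist_force: [-0.6, -0.2, 0.8]
opening: 19.4
```

```bash
python3 -m inch '[[[0.1,0,0],0,0],[[0,0,0],0,0],[[0,0,0],0,0.27],[[0,0,0],0,0.3],[[0,0,0],0,0.4],[[0,0,0],0,0.4],[[0,0,0],0,0.4]]' 8; python3 plan.py 598 369.5 140 -87.8 4
```

```text
clock: 10.1
tool_pos: [599.0, 370.2, 28.4]
tool_rot: [[-0.036, 0.035, -0.999], [-0.023, -0.999, -0.034], [-0.999, 0.022, 0.037]]
wrist_force: [0.1, 0.4, 0.7]
opening: 33.9
now [598.95 370.16  28.41] yang -87.98111590402945 t 10.1
[[[-2.79, 0.02, 0.02], np.float64(-0.05)], [[-2.79, 0.02, 0.02], np.float64(-0.05)], [[-2.79, 0.02, 0.02], np.float64(-0.05)], [[-2.79, 0.02, 0.02], np.float64(-0.05)]]
```

```bash
python3 -m inch '[[[-3,0,0],0,0.4],[[-4,0,0],0,0.4],[[-4,0.5,0],0,0.6],[[0,3,0],0,1],[[0,4,0],0,1],[[0,4,0],0,1],[[0,0,0],0,1]]'; python3 look.py w6 598,369.5,75,8,60; python3 - <<'E'
from h import *
P=np.load("w.npy")
m=comp(P,(598,369.5),75,33,60);Q=P[m];print(len(Q),*rect(Q),np.percentile(Q[:,2],[5,50,95]))
E
python3 plan.py 552 -71 150 -70.6 12
```

```text
clock: 10.8
tool_pos: [606.4, 255.7, 144.5]
tool_rot: [[-0.037, 0.039, -0.999], [-0.023, -0.999, -0.038], [-0.999, 0.022, 0.037]]
wrist_force: [0.3, -1.2, -0.9]
opening: 66.5
tool [606.42 255.71 144.48] F [ 0.34 -1.25 -0.88] t 10.8
598,369.5,75,8,60 4629 [599.04 370.02] [34.93515396118164, 121.01702880859375] 1.7519073 z [16.78 39.97 43.59 44.24]
table -0.7092002977084348
3368 [599.01 369.02] [19.89501190185547, 120.97748565673828] 2.5714722 [35.11 41.6  43.73]
now [605.6  259.13 144.64] yang -87.61365485471462 t 10.85
[[[-0.04, 2.73, 0.56], np.float64(-1.42)], [[-0.04, 2.72, 0.63], np.float64(-1.42)], [[-0.04, 2.7, 0.7], np.float64(-1.42)], [[-0.04, 2.68, 0.76], np.float64(-1.42)], [[-0.04, 2.66, 0.83], np.float64(-1.42)], [[-0.04, 2.64, 0.89], np.float64(-1.42)], [[-0.04, 2.62, 0.96], np.float64(-1.42)], [[-0.04, 2.59, 1.02], np.float64(-1.42)], [[-0.04, 2.57, 1.09], np.float64(-1.42)], [[-0.04, 2.54, 1.15], np.float64(-1.42)], [[-0.04, 2.51, 1.21], np.float64(-1.42)], [[-0.04, 2.48, 1.27], np.float64(-1.42)]]
```

View pics/w6.png

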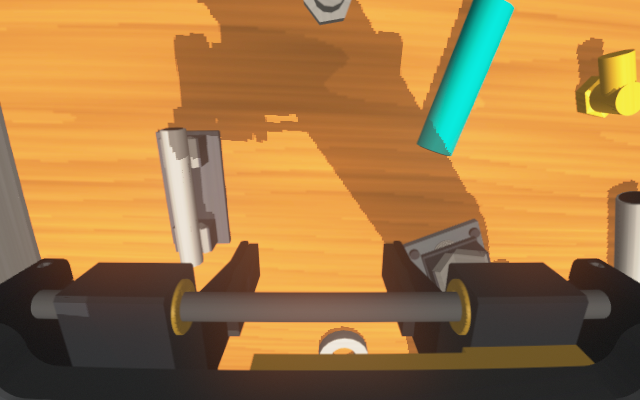

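The slim tube (178,195) lies in the block, with its top at about 44 mm (34+10), its centre within about 1 mm and its axis aligned. Now the thick tube.

```bash
python3 -m inch '[[[0,4,0.9],-2.1,1],[[0,4,0.9],-2.1,1],[[0,4,1],-2.1,1],[[0,4,1.2],-2.1,1],[[0,4,1.3],-2.1,1],[[0,4,1.4],-2.1,1],[[0,3,1.5],-2.1,1],[[0,0,0],0,1]]'; python3 look.py w7 552,-71,80,8,45 505,106,80,5,70; python3 plan.py 552 -71 90 -70.6 3
```

```text
clock: 11.65
tool_pos: [564.5, -19.5, 150.4]
tool_rot: [[-0.037, 0.317, -0.948], [-0.015, -0.949, -0.316], [-0.999, 0.003, 0.04]]
wrist_force: [0.4, -0.4, 0.2]
opening: 87.2
tool [564.45 -19.47 150.42] F [ 0.39 -0.4   0.21] t 11.65
552,-71,80,8,45 4294 [ 561.64 -100.14] [90.62806701660156, 121.31993103027344] 19.180893 z [19.08 28.98 31.66 32.28]
table -0.5825805937326436
505,106,80,5,70 10506 [506.91 107.68] [76.67050170898438, 119.64044952392578] 23.492744 z [ 6.69 25.72 50.85 52.73]
table -0.6685025648584713
now [564.79 -16.6  150.48] yang -71.46562269513187 t 11.7
[[[2.02, 1.58, 0.98], np.float64(-0.29)], [[2.02, 1.58, 0.99], np.float64(-0.29)], [[2.02, 1.57, 1.0], np.float64(-0.29)]]
```

View pics/w7.png

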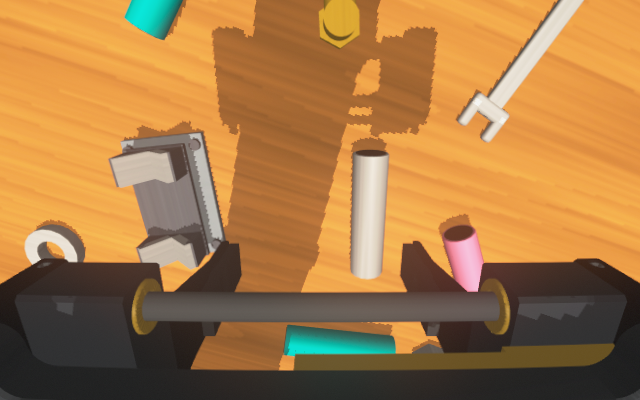

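```bash
python3 - <<'E'
from h import *
P=np.load("w.npy")
m=comp(P,(552,-80),130,8,45)
m[280:]=False
l,st=cv2.connectedComponentsWithStats(m.astype(np.uint8))[1:3]
for i in range(1,len(st)):
    if st[i,4]>150: print(st[i],*rect(P[l==i]),np.percentile(P[l==i][:,2],[50,99]))
C=np.array([506.9,107.7])
for nm,z0,z1 in [("foot",4,12),("all",5,70),("cheek",30,60)]:
    Q=P[comp(P,C,80,z0,z1)]; print(nm,*rect(Q))
for ang in (23.5,):
  a=np.radians(ang);u=np.array([np.cos(a),np.sin(a)]);v=np.array([-u[1],u[0]])
  Q=P[comp(P,C,80,4,70)];d=Q[:,:2]-C;X=d@u;Y=d@v
  for s in(-1,1):
    k=np.abs(X-s*40)<9
    print(s,[(b,round(float(np.median(Q[k&(np.abs(Y-b)<1)][:,2])),1)) for b in range(-27,28,3) if (k&(np.abs(Y-b)<1)).sum()>5])
  k=Q[:,2]>42; print("cheek x extents",X[k].min(),X[k].max(),Y[k].min(),Y[k].max())
E
```

```text
[ 351  151   39  128 4288] [551.93 -72.25] [31.527814865112305, 121.32969665527344] 19.100952 [28.98 32.28]
[ 442  226   42   54 1659] [ 543.75 -177.8 ] [31.52231788635254, 53.20855712890625] 39.358078 [27.73 32.21]
foot [507.05 106.93] [76.7222900390625, 119.82152557373047] 24.202087
all [506.91 107.68] [76.67050170898438, 119.64044952392578] 23.492744
cheek [506.53 107.24] [52.453948974609375, 104.91950225830078] 23.958908
-1 [(-27, 31.2), (-24, 48.3), (-21, 52.0), (-18, 50.8), (-15, 47.7), (-12, 45.2), (-9, 42.1), (-6, 39.2), (-3, 36.3), (0, 33.7), (3, 36.4), (6, 39.2), (9, 42.8), (12, 45.9), (15, 48.3), (18, 51.3), (21, 51.7), (24, 49.6)]
1 [(-27, 21.6), (-24, 40.3), (-21, 51.1), (-18, 52.1), (-15, 48.7), (-12, 45.6), (-9, 42.4), (-6, 39.4), (-3, 36.3), (0, 33.6), (3, 35.9), (6, 38.6), (9, 41.6), (12, 44.9), (15, 48.2), (18, 51.0), (21, 52.4), (24, 49.7)]
cheek x extents -52.82004403517138 51.86766909649384 -26.849766834828998 26.24725141642138
```

The thick grey tube (370,213) measures 31.5 x 121 mm with its top at 32 mm. The pink tube's near end (461,260) is over 60 mm clear of the fingers. The saddle is centred at (506.7,107.3) at about 24°.

```bash
python3 -m inch '[[[2,1.7,1],-0.2,1],[[2,1.7,1],-0.2,0.8],[[2,1.7,0.9],-0.2,0.7],[[0,0,0],0,0.65],[[0,0,0],0,0.65]]'; python3 plan.py 551.9 -72.3 45 -70.9 1
```

```text
clock: 12.2
tool_pos: [554.8, -64.6, 90.9]
tool_rot: [[-0.032, 0.339, -0.94], [-0.009, -0.941, -0.338], [-0.999, -0.003, 0.033]]
wrist_force: [0.5, 0.3, -0.0]
opening: 63.0
now [554.79 -64.56  90.94] yang -70.21198774018691 t 12.2
[[[4.59, 0.63, 0.53], np.float64(0.69)]]
```

```bash
python3 -m inch '[[[1,0.6,0.2],0.4,0.65],[[2,0,0],0.3,0.65],[[2,0,0],0,0.65],[[0,0,0],0,0.65],[[0,0,0],0,0.65]]'; python3 look.py w8 551.9,-72.3,66,8,36; python3 plan.py 551.9 -72.3 5 -70.9 1
```

```text
clock: 12.7
tool_pos: [557.5, -64.9, 42.0]
tool_rot: [[-0.026, 0.333, -0.943], [-0.007, -0.943, -0.333], [-1.0, -0.002, 0.027]]
wrist_force: [-0.2, -0.7, 0.7]
opening: 56.7
tool [557.53 -64.94  41.97] F [-0.15 -0.72  0.69] t 12.7
551.9,-72.3,66,8,36 8273 [551.7  -72.22] [31.333847045898438, 121.52613830566406] 19.065292 z [20.07 29.08 31.52 32.07]
table -0.6443720120249594
now [557.43 -64.92  41.98] yang -70.56062898596615 t 12.75
[[[3.7, 0.51, 0.77], np.float64(0.34)]]
```

View pics/w8.png

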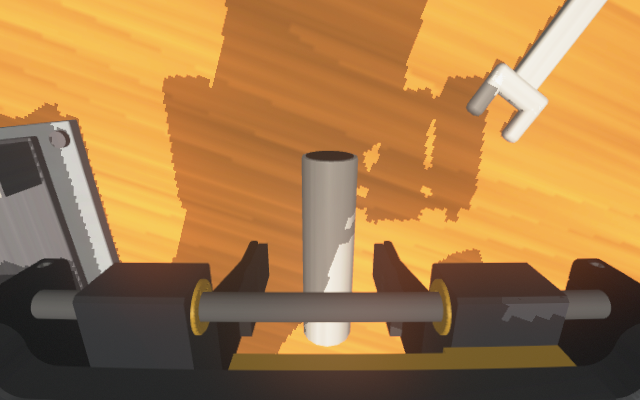

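```bash
python3 -m inch '[[[0,0.5,0.7],0.3,0.65],[[0,0,0],0,0.65],[[1.5,0,0],0,0.65],[[1.5,0,0],0,0.65],[[0,0,0],0,0.65],[[0,0,0],0,0.65]]'; python3 plan.py 551.8 -72.3 4 -70.9 1
```

```text
clock: 13.35
tool_pos: [552.8, -73.0, 12.0]
tool_rot: [[-0.022, 0.327, -0.945], [-0.007, -0.945, -0.327], [-1.0, -0.0, 0.024]]
wrist_force: [1.3, 1.1, 0.1]
opening: 56.3
now [552.79 -73.02  11.96] yang -70.91506233171009 t 13.35
[[[0.8, -0.1, 0.07], np.float64(-0.02)]]
```

```bash
python3 -m inch '[[[0.7,-0.1,0.05],0,0.65],[[0,0,0],0,0.6],[[0,0,0],0,0],[[0,0,0],0,0],[[0,0,0],0,0],[[0,0,0],0,0],[[0,0,0],0,0]]' 25
```

```text
clock: 14.05
tool_pos: [552.0, -71.8, 4.7]
tool_rot: [[-0.022, 0.327, -0.945], [-0.007, -0.945, -0.327], [-1.0, -0.0, 0.023]]
wrist_force: [1.0, -0.3, -1.7]
opening: 31.4
```

```bash
python3 -m inch '[[[-3,0,0],0,0],[[-4,0,0],0,0],[[-4,0,0],0,0],[[-2,0,0],0,0],[[0,0,0],0,0]]'; python3 plan.py 506.7 107.3 130 -66 5
```

```text
clock: 14.55
tool_pos: [553.3, -70.8, 137.7]
tool_rot: [[-0.026, 0.328, -0.944], [-0.007, -0.945, -0.327], [-1.0, -0.002, 0.027]]
wrist_force: [-0.1, -0.3, -2.6]
opening: 31.3
now [553.34 -70.78 137.74] yang -70.87998968210721 t 14.55
[[[0.15, -3.67, -0.29], np.float64(-0.98)], [[0.15, -3.67, -0.35], np.float64(-0.98)], [[0.15, -3.66, -0.41], np.float64(-0.98)], [[0.15, -3.65, -0.47], np.float64(-0.98)], [[0.15, -3.64, -0.53], np.float64(-0.98)]]
```

```bash
python3 -m inch '[[[0,-3.7,-0.3],-1,0],[[0,-3.7,-0.3],-1,0],[[0,-3.7,-0.4],-1,0],[[0,-3.6,-0.5],-1,0],[[0,-3.4,-0.5],-1,0],[[0,0,0],0,0],[[0,0,0],0,0]]';python3 look.py w9; python3 plan.py 506.7 107.3 80 -66 2
```

```text
clock: 15.25
tool_pos: [501.9, 109.1, 129.7]
tool_rot: [[-0.033, 0.409, -0.912], [-0.008, -0.913, -0.409], [-0.999, -0.006, 0.033]]
wrist_force: [-0.8, -0.1, -1.5]
opening: 30.9
tool [501.86 109.06 129.74] F [-0.75 -0.13 -1.54] t 15.25
now [501.71 109.39 129.74] yang -65.87230033821214 t 15.3
[[[2.49, 0.2, -0.18], np.float64(0.06)], [[2.49, 0.2, -0.19], np.float64(0.06)]]
```

View pics/w9.png

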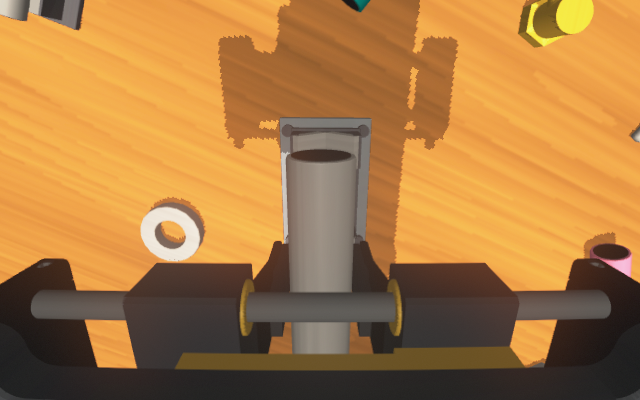

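```bash
python3 -m inch '[[[1,0.4,-0.5],0,0],[[2.2,0,0],0,0],[[2.2,0,0],0,0],[[0,0,0],0,0],[[0,0,0],0,0],[[0,0,0],0,0]]'; python3 plan.py 506.7 107.3 50 -66 1
```

```text
clock: 15.9
tool_pos: [508.8, 100.3, 70.7]
tool_rot: [[-0.035, 0.4, -0.916], [-0.009, -0.917, -0.4], [-0.999, -0.006, 0.035]]
wrist_force: [0.4, 0.5, -1.5]
opening: 31.4
now [508.77 100.27  70.65] yang -66.44368861065728 t 15.9
[[[2.07, -0.73, -0.09], np.float64(-0.44)]]
```

```bash
python3 -m inch '[[[0.3,-0.7,-0.1],-0.4,0],[[0,0,0],0,0],[[0.8,0,0],0,0],[[0,0,0],0,0],[[0,0,0],0,0]]'; python3 plan.py 506.7 107.3 46 -66 1
```

```text
clock: 16.4
tool_pos: [508.2, 107.8, 61.2]
tool_rot: [[-0.03, 0.406, -0.913], [-0.008, -0.914, -0.406], [-1.0, -0.005, 0.031]]
wrist_force: [-0.1, -0.2, -1.6]
opening: 31.7
now [508.24 107.84  61.17] yang -66.02451407087193 t 16.4
[[[1.52, -0.01, 0.16], np.float64(-0.02)]]
```

```bash
python3 -m inch '[[[0.6,0,0.1],0,0],[[0.6,0,0],0,0],[[0,0,0],0,0],[[0,0,0],0,0]]'; python3 -m inch '[[[0.2,0,0],0,0],[[0,0,0],0,0],[[0,0,0],0,0]]'; python3 plan.py 506.7 107.3 46 -66 1
```

```text
clock: 16.8
tool_pos: [506.6, 107.1, 48.0]
tool_rot: [[-0.031, 0.406, -0.913], [-0.009, -0.914, -0.406], [-0.999, -0.005, 0.032]]
wrist_force: [0.1, 1.1, -1.4]
opening: 31.3
clock: 17.1
tool_pos: [506.8, 107.3, 46.2]
tool_rot: [[-0.03, 0.406, -0.913], [-0.008, -0.914, -0.406], [-0.999, -0.005, 0.031]]
wrist_force: [-0.7, 0.8, -0.4]
opening: 31.6
now [506.75 107.32  46.15] yang -66.02387246602287 t 17.1
[[[0.02, -0.0, 0.01], np.float64(-0.02)]]
```

Contact is just starting, at the expected 45.5–46 mm. I'll release the tube so it settles, rise, and push with the shut fingertips.

```bash
python3 -m inch '[[[0.1,0,0],0,0],[[0,0,0],0,0],[[0,0,0],0,0.39],[[0,0,0],0,0.42],[[0,0,0],0,0.5],[[0,0,0],0,0.55],[[0,0,0],0,0.55]]' 8; python3 -m inch '[[[-3,0,0],0,0.55],[[-3,0,0],0,0.55],[[-3.5,0,0],0,0.3],[[0,0,0],0,0],[[0,0,0],0,0],[[0,0,0],0,0]]' 30; python3 look.py w10 506.7,107.3,80,36,80;  python3 plan.py 506.7 107.3 85 -66 1
```

```text
clock: 17.8
tool_pos: [507.5, 107.4, 45.8]
tool_rot: [[-0.029, 0.406, -0.913], [-0.008, -0.914, -0.406], [-1.0, -0.004, 0.03]]
wrist_force: [-0.3, 0.9, 0.1]
opening: 46.6
clock: 18.4
tool_pos: [509.5, 107.8, 143.0]
tool_rot: [[-0.031, 0.406, -0.913], [-0.009, -0.914, -0.406], [-0.999, -0.005, 0.032]]
wrist_force: [-0.3, 0.4, 0.2]
opening: 23.6
tool [509.52 107.8  142.98] F [-0.27  0.39  0.19] t 18.4
506.7,107.3,80,36,80 7382 [506.48 107.52] [51.231563568115234, 121.14337158203125] 23.847069 z [49.49 68.71 72.08 72.72]
table -0.657415879331495
now [509.19 107.69 142.61] yang -66.03224606789692 t 18.45
[[[5.76, -0.07, 0.24], np.float64(-0.03)]]
```

View pics/w10.png

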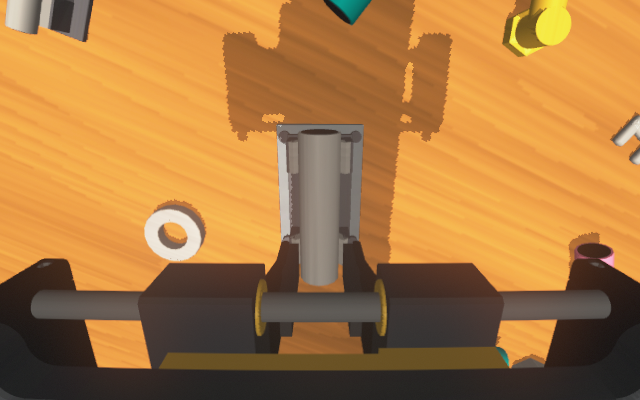

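```bash
python3 - <<'E'
from h import *
P=np.load("w.npy");m=comp(P,(506.7,107.3),75,58,80);Q=P[m];print(len(Q),*rect(Q),np.percentile(Q[:,2],[5,50,95]))
E
python3 -m inch '[[[2,0,0.2],0,0],[[2,0,0],0,0],[[1.5,0,0],0,0],[[0,0,0],0,0],[[0,0,0],0,0],[[0,0,0],0,0]]'; python3 plan.py 506.7 107.3 75 -66 1
```

```text
6103 [506.44 107.59] [31.245765686035156, 121.11404418945312] 23.94529 [61.45 69.75 72.16]
clock: 19.05
tool_pos: [503.1, 105.9, 82.5]
tool_rot: [[-0.038, 0.407, -0.913], [-0.009, -0.914, -0.406], [-0.999, -0.007, 0.039]]
wrist_force: [0.0, 0.2, -0.1]
opening: 0.6
now [503.08 105.91  82.47] yang -66.01340777016765 t 19.05
[[[0.75, 0.02, -0.39], np.float64(-0.01)]]
```

```bash
python3 -m inch '[[[0.3,0,-0.4],0,0],[[0,0,0],0,0],[[0.4,0,0],0,0],[[0,0,0],0,0],[[0,0,0],0,0]]'; python3 plan.py 506.6 107.4 70 -66 1
```

```text
clock: 19.55
tool_pos: [508.2, 108.0, 76.6]
tool_rot: [[-0.035, 0.406, -0.913], [-0.009, -0.914, -0.406], [-0.999, -0.006, 0.035]]
wrist_force: [0.7, 0.8, 0.2]
opening: 0.5
now [508.24 108.01  76.63] yang -66.01501978819151 t 19.55
[[[0.66, -0.01, 0.17], np.float64(-0.02)]]
```

```bash
python3 -m inch '[[[0.4,0,0.1],0,0],[[0.2,0,0],0,0],[[0,0,0],0,0],[[0,0,0],0,0]]';python3 -m inch '[[[0.3,0,0],0,0],[[0,0,0],0,0]]'; python3 -m inch '[[[0.3,0,0],0,0],[[0,0,0],0,0]]'
```

```text
clock: 19.95
tool_pos: [507.6, 107.7, 71.1]
tool_rot: [[-0.033, 0.406, -0.913], [-0.009, -0.914, -0.406], [-0.999, -0.006, 0.034]]
wrist_force: [-1.3, -1.0, 3.0]
opening: 0.3
clock: 20.15
tool_pos: [507.7, 107.7, 68.5]
tool_rot: [[-0.033, 0.406, -0.913], [-0.009, -0.914, -0.406], [-0.999, -0.005, 0.034]]
wrist_force: [-1.5, -0.4, 6.1]
opening: 0.3
clock: 20.35
tool_pos: [507.7, 107.7, 66.2]
tool_rot: [[-0.033, 0.406, -0.913], [-0.009, -0.914, -0.406], [-0.999, -0.005, 0.033]]
wrist_force: [-2.4, -0.9, 7.3]
opening: 0.4
```

```bash
python3 -m inch '[[[0.2,0,0.05],0,0],[[0,0,0],0,0],[[0,0,0],0,0]]'; python3 - <<'E'
from h import *
s=bot.observe();R=np.array(s["tool_rot"]);print(s["tool_pos"],s["wrist_force"],R.T@s["wrist_force"],s["clock"])
E
```

```text
clock: 20.65
tool_pos: [507.7, 107.7, 65.7]
tool_rot: [[-0.031, 0.406, -0.913], [-0.009, -0.914, -0.406], [-0.999, -0.004, 0.032]]
wrist_force: [-3.0, -1.3, 8.2]
opening: 0.6
[507.69 107.69  65.73] [-2.96 -1.33  8.16] [-8.05 -0.03  3.5 ] 20.65
```

```bash
python3 -m inch '[[[0.2,0,0.1],0,0],[[0,0,0],0,0],[[0,0,0],0,0]]'; python3 - <<'E'
from h import *
s=bot.observe();R=np.array(s["tool_rot"]);print(s["tool_pos"],s["wrist_force"],R.T@s["wrist_force"],s["clock"])
E
python3 look.py w11; python3 - <<'E'
from h import *
P=np.load("w.npy");m=comp(P,(506.7,107.3),75,50,63.9);Q=P[m];print(len(Q),*rect(Q),np.percentile(Q[:,2],[5,50,95,99]))
E
```

```text
clock: 20.95
tool_pos: [507.7, 107.7, 65.6]
tool_rot: [[-0.029, 0.407, -0.913], [-0.009, -0.914, -0.406], [-1.0, -0.003, 0.03]]
wrist_force: [-2.8, -0.0, 7.8]
opening: 0.8
[507.69 107.74  65.64] [-2.83 -0.04  7.8 ] [-7.71 -1.14  2.83] 20.95
tool [507.69 107.74  65.64] F [-2.83 -0.04  7.8 ] t 20.95
4909 [506.71 107.84] [31.26442527770996, 120.86053466796875] 23.930817 [53.32 60.91 63.72 63.87]
```

View pics/w11.png

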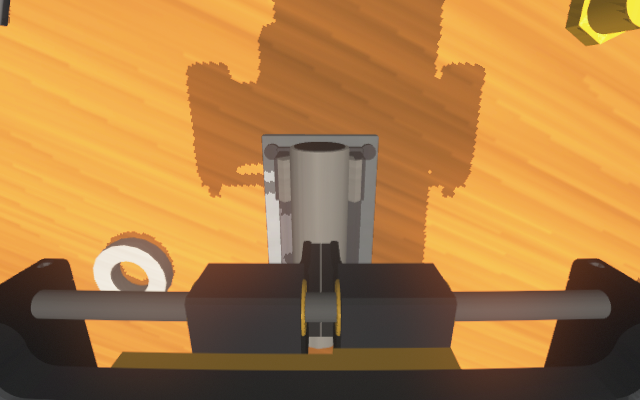

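```bash
python3 -m inch '[[[0.3,0,0],0,0],[[0,0,0],0,0],[[0,0,0],0,0],[[0,0,0],0,0]]'; python3 - <<'E'
from h import *
s=bot.observe();R=np.array(s["tool_rot"]);print(s["tool_pos"],s["wrist_force"],R.T@s["wrist_force"],s["clock"])
E
```

```text
clock: 21.4
tool_pos: [507.7, 107.7, 64.9]
tool_rot: [[-0.029, 0.406, -0.913], [-0.01, -0.914, -0.406], [-1.0, -0.002, 0.03]]
wrist_force: [-2.3, -0.8, 9.2]
opening: 0.2
[507.66 107.7   64.86] [-2.34 -0.82  9.18] [-9.1  -0.22  2.75] 21.4
```

```bash
python3 - <<'E'
from h import *
for n in ("scene","top"):
    c=bot.camera(n); cv2.imwrite(f"pics/{n}_end.png",c["image"])
P=cloud(c);
m=comp(P,(599,369),75,34,60);print("slim",*rect(P[m]),np.percentile(P[m][:,2],95))
for i in range(10): bot.camera("wrist")
s=bot.observe();R=np.array(s["tool_rot"]);print(s["tool_pos"],s["wrist_force"],R.T@s["wrist_force"],s["clock"])
c=bot.camera("wrist");P=cloud(c,s);m=comp(P,(506.7,107.3),75,49,63);Q=P[m];print("thick",*rect(Q),np.percentile(Q[:,2],[95,99]))
a=np.radians(24);u=np.array([np.cos(a),np.sin(a)]);v=np.array([-u[1],u[0]])
Q=P[comp(P,(506.7,107.3),75,30,75)];d=Q[:,:2]-[506.7,107.3];X=d@u;Y=d@v
for x in range(-50,60,10):
    k=np.abs(X-x)<4; t=Q[k&(np.abs(Y)<4)]; e=Q[k&(np.abs(np.abs(Y)-23)<2)]
    print(x,len(t),np.median(t[:,2]) if len(t)>5 else None,"cheek",np.median(e[:,2]) if len(e)>5 else None)
E
```

```text
slim [598.94 368.56] [23.692058563232422, 122.672607421875] 4.1472626 46.33105735190577
[507.65 107.7   64.83] [-3.38 -0.76  8.87] [-8.76 -0.7   3.67] 22.0
thick [506.38 107.69] [31.325742721557617, 121.5599365234375] 23.932358 [62.83 62.96]
-50 69 63.43634153949097 cheek None
-40 12 63.58492601145964 cheek None
-30 0 None cheek None
-20 0 None cheek None
-10 0 None cheek None
0 0 None cheek None
10 230 66.92845405909121 cheek None
20 224 63.35007526334216 cheek None
30 225 63.325210099251734 cheek 42.06834928835319
40 245 63.27502686214521 cheek 41.9199664818303
50 254 63.30020825024147 cheek 41.55731320590945
```

View pics/scene_end.png

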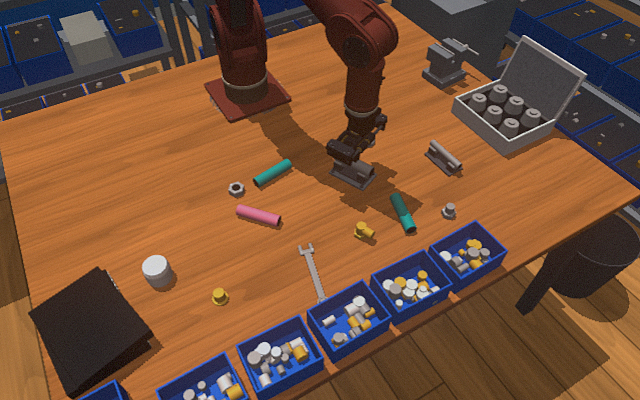

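View pics/top_end.png

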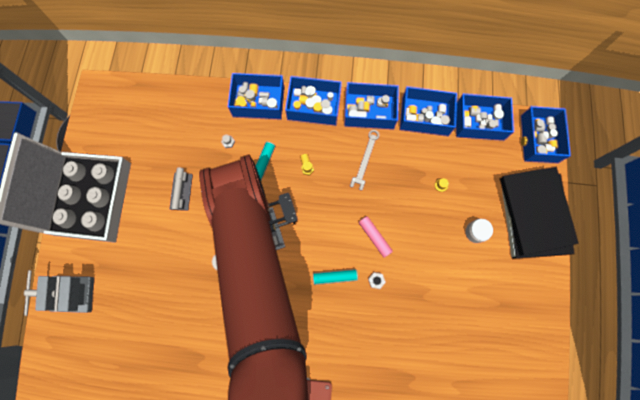

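Everything agrees. The slim tube (443,157 in the scene view) is in its block and the bystanders are where they were. The thick tube's top has gone from about 72.5 to 63.4 mm; it is level and steady over 0.6 s.

```bash
python3 - <<'E'
from rig import bot
print(bot.hand_in()); print(bot.observe()["clock"])
E
```

```text
the job is handed in; nothing more can be done
None
the job is handed in; nothing more can be done
```

I laid the slim tube in the plain V-block and let go of it. Then I seated the thick tube in the sprung saddle, let go so it settled, and pressed it down with the shut fingertips. I handed the job in at about 22 s; it reports no verdict.

**Slim tube:** the wrist camera put its top at about 44 mm, as expected for a seated tube. Its centre was about 1 mm off along the vee, and it lined up with the vee to within half a degree. The last top view gave a top of 46 mm and 4° of turn, but that camera is coarser.

**Thick tube:** its centre was within about 0.5 mm of the saddle's, and it was level. The checks of how far the saddle has sunk differ a little:

| Check | Sink (10 mm is the stop) |
|---|---|
| Fingertip height | about 8.1 mm |
| Tube top in the camera | about 9 mm |
| Push force of about 9 N plus the tube's weight | about 8.6 mm |

**Sideways force:** it was under 1 N in the last reading, so both flanks should be bearing, though I could not measure each flank directly. About 3.5 N remained along the tube's axis. One attempt to relieve it did not help, but the tube was steady over 0.6 s.

**Bystanders:** those visible in the final scene and top pictures were where they started. The arm hid the flange ring there, but it was still standing clear in the last wrist picture I viewed, shortly before.

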